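# Fit a new gas filter cartridge in its V-saddle dock

## Robot

A 7-joint arm with a two-finger parallel gripper is mounted at the origin on the work surface. World frame = base frame: x ahead of the robot, y to its left, z up, the work surface at z = 0. Lengths are in m, angles in degrees, forces in N, time in s.
With the tool pointing down it reaches from about 0.425 to 0.875 m from the base axis. Payload 4.7 kg.
Tool frame: the origin (TCP) lies at the very end of the fingers, on their centre line; the grasp point (between the pads) lies 19 mm behind it; z points along the fingers, y is the line along which they close (so a half turn about z gives the same grasp; the last joint's range is limited). The gripper opens to 87 mm and grips with 3 to 60 N. Pads are 19 mm wide; open, the fingers measure 117 mm over their backs; the gripper's body (75 mm by 190 mm) begins 51 mm behind the grasp point.
Start: joints at [-62.79, 18.392, -4.016, 83.108, 1.295, 78.541, -3.26], TCP at [0.289, 0.582, 0.223] pointing down, gripper open.
Joint ranges: [-163.93, 163.93], [-17.29, 119.83], [-79.2, 71.16], [3.27, 140.29], [-89.18, 269.18], [5.43, 117.66], [-154.24, 154.24]. Speed limits (degrees/s): [147.25, 147.25, 180, 180, 180, 180, 180].

## Interface

Orientations are given as [roll, pitch, yaw] about the fixed x, y, z axes, in that order (R = Rz(yaw) Ry(pitch) Rx(roll)).
In Python, from cell import telemetry, cams, env gives the robot as it stands.
- The arm moves only by the tool arm_command, never from a script. Its argument "series" is text: rows parted by semicolons, each of 5 numbers parted by spaces: the shift along the tool's x, y, z in mm, then the turn about the tool's z in rad, then the closure in counts, from 0 (fully open) to 255 (shut). A call has 1 to 20 rows; each row shifts and turns the commanded pose from where the row before left it, along the tool's axes as they then stand; what a row does not reach is not made up. A row lasts 1/12 s, in which the tool goes at most 41.7 mm and 7.16 degrees, less where a joint would pass 70% of its speed; a pose out of reach is approached as far as the arm can. A call is refused whole if a number of a shift passes 41.7 or a number of a turn 0.125, either way. A call with a gripper value outside its range is refused whole. The fingers move at their own pace and stop on an object; "squeeze" is the grip in N (left out, the last holds). Time passes only in rows, so rows that do not move let the fingers close. It gives the time, the measured TCP pose, the force, the opening and the grip force at its end, in the units of the state.
- telemetry.get_obs(): the state, without advancing time (a new reading comes with each control period).
- cams.read_camera(name): name is "scene" or "side" or "wrist"; returns the picture (400x640x3 uint8, blue, green, red); there is no depth.
- cams.calibration(name): a dict with "K" (3x3 intrinsics, pixels), "dist" ([k1, k2, p1, p2, k3] as OpenCV has them; the pictures are not rectified), "origin" and "rotation" of the camera in the world; the wrist camera has in their place "hand_eye" (4x4, takes a point from camera to tool coordinates, whose origin is the TCP and whose axes are the flange's). Camera axes: x right, y down, z forward; pixel columns grow to the right and rows downward; lengths in m; the calibration is good to about 2 mm. A picture is of the moment at which its call begins: read the wrist's pose just before it. calibration takes no time and is no camera call.
- env.sign_off(): hands the job in; it is judged then, once.
The state is a dict: "time_s": time; "qpos": joint angles; "joint_velocities": joint speeds; "effort": joint torques, N m; "tool_pos": TCP position; "tool_rot": TCP orientation; "force": force on the tool from outside, world axes, zero at the start; "wrist_torque": the same for the moment, N m; "grip_width": finger opening in m; "grasp_force": force on a finger pad.
Only numpy, scipy, OpenCV 4.12 (cv2) and the standard library are available. Lean on these libraries where they do the work, as an engineer would, in place of code of your own. Each camera call takes 0.05 s, during which the arm holds its last target. There are 200 camera calls.

## Task

Fit the new gas filter cartridge: lay it in the two V saddles of the dock, slide it along them and push it firmly but gently home into the port block until the rubber seal ring has bottomed (15 to 25 N), then swing the hinged strap over it and press the red tab down until the catch snaps over it. Never force the plastic cartridge or the strap, let everything go and leave the other things on the bench where they are.

Things in the scene. Friction and masses are not known exactly. Their poses are not given: they have to be found in the camera images.
- dock: Fixed filter dock: grey base plate 230 x 150 x 10 mm with two V saddles with black, slippery faces, blue port block, strap hinge and catch. Origin on the bench under the centre of the seated cartridge; x runs along the saddles to the port, z up. The 90-degree Vs span x -68 to -52 and 36 to 66 mm and rise 36 mm over the bench; the 88 mm between them is free for fingers down to the base plate.
- dock_seat (a point): Where the cartridge's centre lies when fully home: on the saddles' common axis, 48 mm over the bench. Axes as the dock's. Sliding it along the Vs takes 2 to 7 N. The plastic cracks if it is pushed onto the seal with more than 40 N, or dropped or forced into the saddles (more than about 50 N).
- seal: Black rubber seal ring, 38 mm in diameter, round the 16 mm bore of the blue port block (50 wide, 76 mm tall). At first it stands about 7 mm proud; the end face of the cartridge body pushes it in along the dock's x (about 8 N, it stays where pushed) until it bottoms 2 mm proud: the cartridge is then home. Bottomed, the origin is 87 mm past the seat on the axis; the ring reaches 7 mm from it towards the seat.
- cartridge_center (a point): Centre of the new filter cartridge, on its axis: cream plastic cylinder, 50 mm diameter, body 160 mm long, 0.2 to 0.4 kg. x runs along the axis to the outlet: blue band, blue nipple 12 mm diameter from x 80 to 90. Other end: grey hexagonal cap, 50 mm across flats, x -80 to -92 (stops rolling), then a hose stub, 12 mm diameter, ending at x -110. Starts with its outlet pointing roughly as the port does.
- strap (a joint): Strap angle, rad: 0 closed and latched, grows as it opens back over the dock's -y side (1.57 upright); stays where left. Turns about the dock's +x. From about 0.06 down, a sprung pad meets the seated cartridge and the tab rides down the catch's ramp: 10 to 15 N on the red field snaps it. Hard stop at -0.022. Not snapped, it springs back to 0.05 or more. It bends above 40 N.
- strap_hinge (a point): Middle of the strap's hinge line, which runs along the dock's x: at x 54, y -40 mm, 48 mm over the bench in the dock's frame. Two steel cheeks beside it, 34 mm over all along x, 54 mm tall. Axes as the dock's.
- strap_tab (a point): Middle of the red field on the outer face (upper when closed) of the strap's tab. Strap: bent steel band 18 mm wide along the dock's x. The point is 93 mm out from the hinge line and 6 mm to the outer side; the tab is 4 mm thick and reaches 70 to 110 mm from the hinge. z is its outward normal, y points to its free end. Closed: dock x 54, y 53, 54 mm over the bench.
- dock_catch (a point): Top of the spring catch's dark ramped nose, at dock x 54, y 75, 64 mm over the bench, on the side of the dock opposite the hinge; behind it stands its post, 68 mm tall. The nose reaches in to dock y 64 mm and needs no touching: the tab pushes it back and it snaps over. Axes as the dock's.
- bottle: Amber bottle with a blue cap, 60 mm in diameter, 115 mm tall; origin under its centre. To be left alone.
- dishes: Stack of four clear culture dishes, 63 mm in diameter, 58 mm tall; origin under its centre. To be left alone.
- rack: White tube rack, 150 x 56 mm, 76 mm tall with its tubes; origin under its centre. To be left alone.
Not all that is in view belongs to the job. What is shaped like the part that bears cartridge_center but green or pink is not meant.

How it is judged (in metres and radians):
On the way:
1. the cartridge lies centred in both V saddles and is pushed home, bearing on the bottomed seal ring with over 10 N, the strap still open (x of cartridge_center in the frame of dock between -0.0015 and 0.002 m and y of cartridge_center in the frame of dock between -0.002 and 0.002 m and z of cartridge_center in the frame of dock between 0.0455 and 0.0505 m and angle between the x axis of cartridge_center and the x axis of dock, either way round below 0.04 rad and contact force between cartridge and seal above 10 N and value of joint strap above 0.3 rad), for 0.1 s.
At the end, for the whole second after the job is handed in: Cartridge home (seal ring pressed in; 1.5 mm short to 2 mm past along the saddles, within 2 mm across), its axis 45.5 to 50.5 mm high and within 0.04 rad of the dock's, at rest; strap latched (angle below 0.03 rad) and bearing on the cartridge with over 2 N (x of cartridge_center in the frame of dock between -0.0015 and 0.002 m and y of cartridge_center in the frame of dock between -0.002 and 0.002 m and z of cartridge_center in the frame of dock between 0.0455 and 0.0505 m and angle between the x axis of cartridge_center and the x axis of dock, either way round below 0.04 rad and value of joint strap below 0.03 rad and contact force between strap and cartridge above 2 N and linear speed of cartridge below 0.01 m/s); the robot touches nothing.
It fails at once if the cartridge is rammed onto the seal with more than 40 N (contact force between cartridge and seal above 40 N).
It fails at once if the cartridge is dropped or forced on the dock, over 80 N in all (contact force between cartridge and dock above 80 N).
It fails at once if the strap is pushed with more than 40 N (contact force between the arm and strap above 40 N).
It fails at once if the bottle, dish stack or tube rack is moved more than 20 mm (distance of any of bottle, dishes, rack from where it was at the start of the episode above 0.02 m).
It also fails if it takes over 72 s, if anything falls off the work surface, if the arm or the gripper's body presses on something with over 40 N, if the wrist force passes 120 N, or if a joint passes its speed limit or range.

## Working session

There is one attempt and no reset: what is moved stays moved. The work goes in short steps, Python scripts to look and compute and a tool call to move; the robot and the scene stay as the last step left them, time stands still between calls to the robot, and variables do not carry over. Pictures are saved under pics/ and viewed, at most 10 in all, crops included, and the job is handed in when it is done.

Besides the shell and the picture viewer there is one more tool, called after ">>>" as name(argument=value, ...), one argument or row to a line, values as JSON. arm_command: Moves the arm, as the interface text tells. Its arguments: {"type":"object","properties":{"series":{"type":"string"},"squeeze":{"type":"number"}},"required":["series"]}

```bash
mkdir -p pics; ls
python3 - <<'E'
from cell import telemetry,cams,env
import cv2,numpy as np
o=telemetry.get_obs();print(o)
for n in("scene","side"):
    c=cams.calibration(n);print(n,c)
    cv2.imwrite(f"pics/{n}0.png",cams.read_camera(n))
print(cams.calibration("wrist"))
E
```

```text
pics
{'time_s': 0.0, 'qpos': array([-62.78983497,  18.43883663,  -4.01671597,  83.17452556,
         1.29420679,  78.54019628,  -3.26137898]), 'joint_velocities': array([ 0.05958132,  0.01961641,  0.01626085,  0.00138632, -0.02113236,
       -0.03003391, -0.08275481]), 'effort': array([-1.33203953e-04, -4.91287780e+01, -4.03677206e-01, -3.12541258e+01,
       -6.38577249e-02,  4.34627803e-02,  1.73637741e-04]), 'tool_pos': array([0.28882192, 0.58169542, 0.22146749]), 'tool_rot': array([-1.79891645e+02,  4.56531037e-03,  1.53599167e+02]), 'force': array([ 0.50706076, -0.11475567,  0.02906351]), 'wrist_torque': array([-0.0081353 ,  0.06876882,  0.00842823]), 'grasp_force': 0.0, 'grip_width': 0.08686466377389059}
scene {'K': array([[400.38958443,   0.        , 320.24076272],
       [  0.        , 400.38958443, 198.48522202],
       [  0.        ,   0.        ,   1.        ]]), 'dist': array([-0.09840633,  0.        ,  0.        ,  0.        ,  0.        ]), 'origin': array([1.26015763, 0.4878701 , 1.14862521]), 'rotation': array([-142.48931166,   -0.79178115,  117.64152162])}
side {'K':
[... 250 characters left out ...]
ray([0.46864816, 1.22621458, 0.98148476]), 'rotation': array([-129.55275739,   -1.26744911, -176.24952607])}
{'K': array([[285.09819068,   0.        , 319.35013234],
       [  0.        , 285.09819068, 201.82295397],
       [  0.        ,   0.        ,   1.        ]]), 'dist': array([0.00559003, 0.        , 0.        , 0.        , 0.        ]), 'hand_eye': array([[ 1.37024638e-04, -9.54738976e-01, -2.97444901e-01,
         8.19321156e-02],
       [ 9.99999685e-01, -1.01700350e-04,  7.87110089e-04,
         2.43152403e-04],
       [-7.81734931e-04, -2.97444915e-01,  9.54738661e-01,
        -1.62214819e-01],
       [ 0.00000000e+00,  0.00000000e+00,  0.00000000e+00,
         1.00000000e+00]])}
```

View pics/scene0.png

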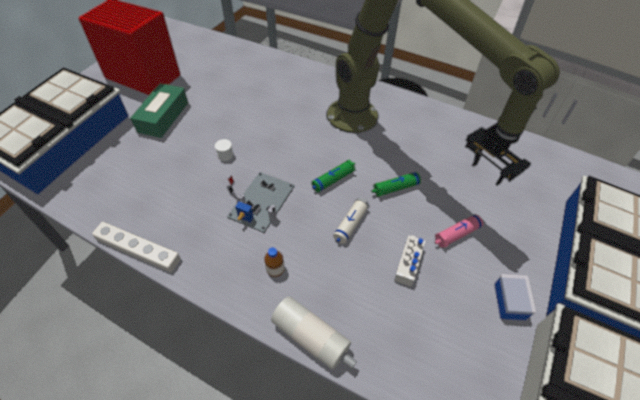

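View pics/side0.png

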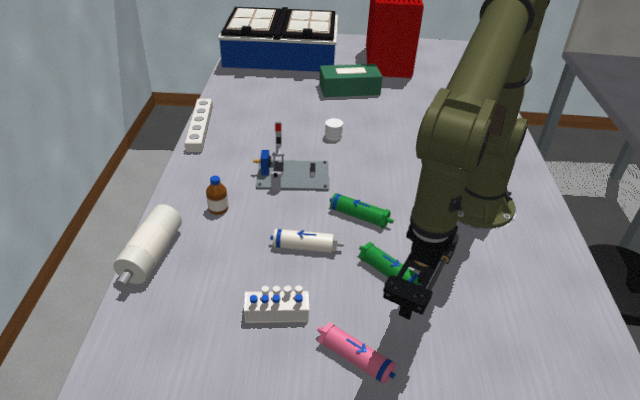

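The white cartridge is at about (350,222) in scene and (305,241) in side. The dock is at (262,200) in scene and (292,174) in side, with the strap standing upright at (278,135) in side. I'll get rough positions first.

```bash
cat > h.py <<'E'
from cell import telemetry,cams,env
import cv2,numpy as np
from scipy.spatial.transform import Rotation as Ro
def cam(n,obs=None):
    c=cams.calibration(n);K=c["K"];d=c["dist"]
    if n=="wrist":
        o=obs or telemetry.get_obs();T=np.eye(4);T[:3,:3]=Ro.from_euler("xyz",o["tool_rot"],degrees=True).as_matrix();T[:3,3]=o["tool_pos"]
        M=T@c["hand_eye"];return K,d,M[:3,:3],M[:3,3]
    return K,d,Ro.from_euler("xyz",c["rotation"],degrees=True).as_matrix(),np.array(c["origin"])
def ray(C,uv):
    p=cv2.undistortPoints(np.array([[uv]],float),C[0],C[1])[0,0];return C[2]@np.array([p[0],p[1],1])
def onz(C,uv,z):
    r=ray(C,uv);return C[3]+r*(z-C[3][2])/r[2]
def proj(C,P):
    R=C[2].T;return cv2.projectPoints(np.array(P,float).reshape(-1,3),cv2.Rodrigues(R)[0],-R@C[3],C[0],C[1])[0][:,0]
def go(xyz,yaw,obs=None):
    "delta in tool frame mm and turn rad to reach target (tool down)"
    o=obs or telemetry.get_obs();R=Ro.from_euler("xyz",o["tool_rot"],degrees=True).as_matrix()
    d=R.T@(np.array(xyz)-o["tool_pos"])*1e3;dy=(yaw-o["tool_rot"][2]+180)%360-180
    print("tool delta mm",d.round(1),"turn about tool z rad",round(-np.radians(dy),3))
E
python3 - <<'E'
from h import *
S=cam("scene");D=cam("side")
print("cart outlet",onz(S,(338,238),.025),onz(D,(275,240),.025));print("cart cap",onz(S,(363,206),.025),onz(D,(335,243),.025))
print("dock corners scene",[onz(S,p,.01)[:2].round(3) for p in((262,174),(294,184),(266,231),(229,222))])
print("side",[onz(D,p,.01)[:2].round(3) for p in((329,161),(329,188),(257,188))])
E
```

```text
cart outlet [0.60650116 0.22913238 0.025     ] [0.599316   0.24209605 0.025     ]
cart cap [0.44734915 0.2485963  0.025     ] [0.43631733 0.23936781 0.025     ]
dock corners scene [array([ 0.479, -0.151]), array([ 0.465, -0.02 ]), array([ 0.688, -0.001]), array([ 0.717, -0.133])]
side [array([ 0.465, -0.167]), array([ 0.46, -0.02]), array([0.684, 0.001])]
```

Run:
```python
from h import *
go((.515,.24,.2),180)
```

```text
tool delta mm [-354.5 -205.5   22. ] turn about tool z rad -0.461
```

>>> arm_command(
  series="-15 -9 1 0 0;-25 -14 2 0 0;-25 -15 2 0 0;-25 -15 2 0 0;-25 -15 2 0 0;-25 -15 2 0 0;-25 -15 2 0 0;-25 -15 2 0 0;-25 -15 2 0 0;-25 -15 2 0 0;-25 -15 2 0 0;-25 -14 1 0 0;-25 -14 0 0 0;-25 -14 0 0 0;-14 -6 0 0 0;0 0 0 -0.115 0;0 0 0 -0.115 0;0 0 0 -0.115 0;0 0 0 -0.115 0;0 0 0 0 0",
)

```text
time_s: 1.77
tool_pos: [0.5143, 0.2401, 0.2001]
tool_rot: [-180.0, -0.0, -179.9]
force: [-0.4, -0.7, 0.3]
grip_width: 0.0872
grasp_force: 0.0
```

Run:
```python
from h import *
o=telemetry.get_obs();print(o["tool_pos"],o["tool_rot"])
im=cams.read_camera("wrist");cv2.imwrite("pics/w1.png",im)
import json;json.dump([list(o["tool_pos"]),list(o["tool_rot"])],open("w1.json","w"))
```

```text
[0.51430914 0.24007707 0.20008486] [-1.79977223e+02 -4.18260252e-02 -1.79888514e+02]
```

View pics/w1.png

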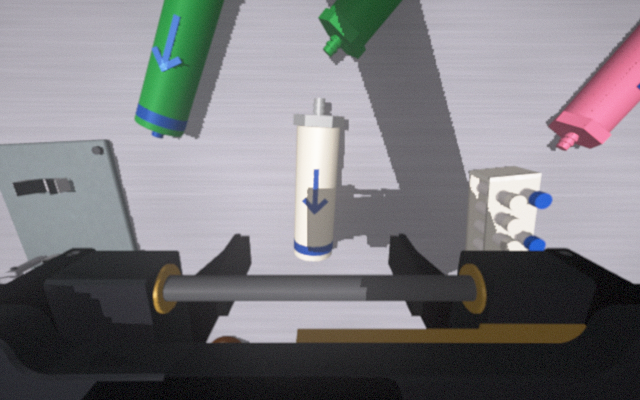

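Run:
```python
from h import *
import json
p,r=json.load(open("w1.json"));o=dict(tool_pos=np.array(p),tool_rot=np.array(r));W=cam("wrist",o)
a=onz(W,(319,140),.025);b=onz(W,(314.5,235),.025);print("axis",a,b,"yaw",np.degrees(np.arctan2(*(b-a)[1::-1])))
print("stub tip",onz(W,(320,99),.028),"outlet edge top",onz(W,(314,244),.05),"body end low",onz(W,(314,260),.01))
# refine: fit silhouette by segmentation of bright cream
im=cv2.imread("pics/w1.png").astype(int)
for y in (130,150,170,190,210,230):
    g=im[y,280:360];d=(g[:,2]-g[:,0]);print(y,[280+i for i in np.where(d>8)[0]][::max(1,(d>8).sum()-1)])
print([ (v,im[v,319].tolist()) for v in range(94,132,3)])
print([ (v,im[v,305].tolist()) for v in range(236,266,3)])
```

```text
axis [0.46239735 0.23988025 0.025     ] [0.58222504 0.23430066 0.025     ] yaw -2.6659623623727757
stub tip [0.41776857 0.24091076 0.028     ] outlet edge top [0.58289725 0.23410316 0.05      ] body end low [0.62640516 0.23323642 0.01      ]
130 [np.int64(297), np.int64(339)]
150 [np.int64(296), np.int64(337)]
170 [np.int64(296), np.int64(336)]
190 [np.int64(295), np.int64(335)]
210 [np.int64(295), np.int64(334)]
230 [np.int64(294), np.int64(332)]
[(94, [196, 185, 189]), (97, [207, 200, 203]), (100, [225, 223, 224]), (103, [222, 222, 223]), (106, [220, 216, 219]), (109, [216, 215, 217]), (112, [214, 213, 213]), (115, [214, 211, 212]), (118, [219, 218, 218]), (121, [215, 216, 216]), (124, [216, 216, 216]), (127, [226, 233, 238]), (130, [248, 252, 253])]
[(236, [237, 245, 249]), (239, [238, 246, 249]), (242, [238, 245, 249]), (245, [230, 233, 236]), (248, [184, 96, 64]), (251, [184, 101, 67]), (254, [201, 150, 138]), (257, [236, 245, 248]), (260, [217, 220, 226]), (263, [194, 186, 190])]
```

Run:
```python
from h import *
import json
p,r=json.load(open("w1.json"));o=dict(tool_pos=np.array(p),tool_rot=np.array(r));W=cam("wrist",o)
a=onz(W,(318,130),.025);b=onz(W,(313,230),.025);print("axis",a,b,"yaw",np.degrees(np.arctan2(*(b-a)[1::-1])))
print("cap/body",onz(W,(318,126),.05),"outlet end top",onz(W,(312,261),.05),"stub",onz(W,(320,98),.03))
S=cam("scene");D=cam("side")
go((.60,-.06,.25),180)
```

```text
axis [0.45113525 0.23871212 0.025     ] [0.57528408 0.23240347 0.025     ] yaw -2.9089960998618802
cap/body [0.44564983 0.2388209  0.05      ] outlet end top [0.60578049 0.23157159 0.05      ] stub [0.41682681 0.24090375 0.03      ]
tool delta mm [ -86.6 -299.9  -49.8] turn about tool z rad -0.003
```

>>> arm_command(
  series="-5 -15 -10 0 0;-8 -25 -10 0 0;-8 -28 -10 0 0;-8 -28 -10 0 0;-8 -28 -10 0 0;-8 -28 0 0 0;-8 -28 0 0 0;-8 -28 0 0 0;-8 -28 0 0 0;-8 -28 0 0 0;-8 -22 0 0 0;-7 -16 0 0 0;-3 -8 0 0 0;0 0 0 0 0;0 0 0 0 0",
)

```text
time_s: 3.07
tool_pos: [0.6091, -0.069, 0.2502]
tool_rot: [180.0, -0.0, 179.9]
force: [-0.3, -0.1, -0.3]
grip_width: 0.087
grasp_force: 0.0
```

Run:
```python
from h import *
o=telemetry.get_obs();print(o["tool_pos"],o["tool_rot"])
im=cams.read_camera("wrist");cv2.imwrite("pics/w2.png",im)
import json;json.dump([list(o["tool_pos"]),list(o["tool_rot"])],open("w2.json","w"))
```

```text
[ 0.60907979 -0.06898878  0.25024006] [ 1.79953453e+02 -4.34585081e-02  1.79883998e+02]
```

View pics/w2.png

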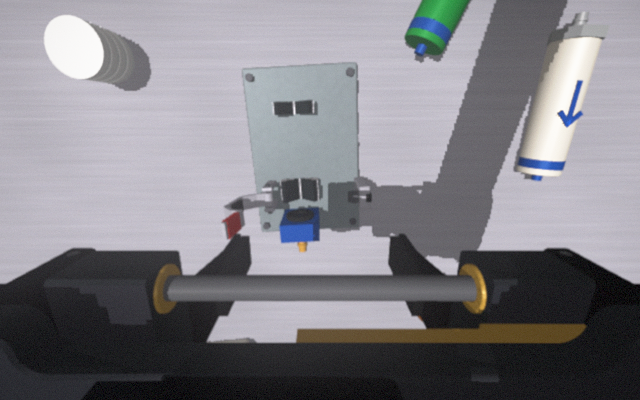

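Run:
```python
from h import *
im=cv2.imread("pics/w2.png")[55:255,215:385]
cv2.imwrite("pics/w2c.png",cv2.resize(im,None,fx=4,fy=3,interpolation=cv2.INTER_CUBIC)[:, :])
```

```text
(no output)
```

View pics/w2c.png

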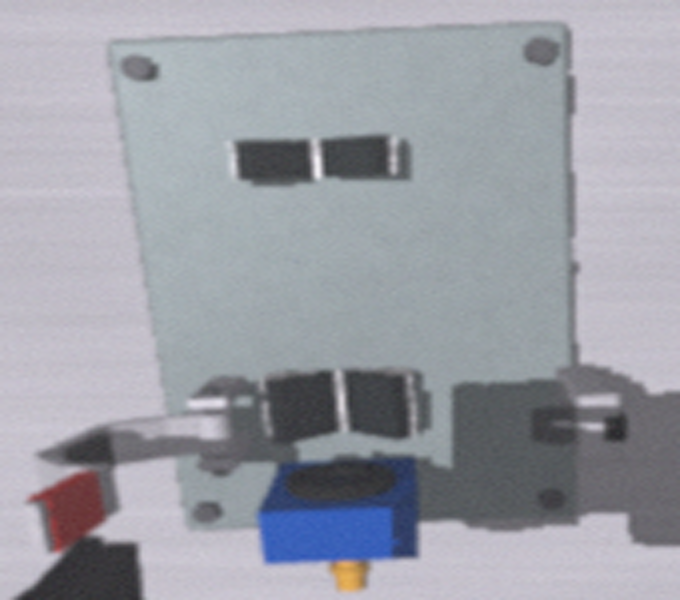

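```bash
cat > fit.py <<'E'
from h import *
import json
from scipy.optimize import least_squares
p,r=json.load(open("w2.json"));o=dict(tool_pos=np.array(p),tool_rot=np.array(r));W=cam("wrist",o)
f=lambda u,v:(215+u/4,55+v/3)
P=[(-60,-1,0),(51,-1,0)]
obs=np.array([f(112,42),f(567,24),f(188,530),f(577,520),f(317,160),f(343,405),f(342,482),f(75,510)])
def mod(q):
    x,y,a,off,zv,th=q
    tab=(.054,-.040+.093*np.cos(th)-.006*np.sin(th),.048+.093*np.sin(th)+.006*np.cos(th))
    L=np.array([(off-.115,-.075,.01),(off-.115,.075,.01),(off+.115,-.075,.01),(off+.115,.075,.01),(-.06,0,zv),(.051,0,zv),(.075,0,.048),tab])
    c,s=np.cos(a),np.sin(a);return np.c_[x+c*L[:,0]-s*L[:,1],y+s*L[:,0]+c*L[:,1],L[:,2]]
res=least_squares(lambda q:np.r_[(proj(W,mod(q))-obs).ravel(),(q[4]-.0126)*300],[.58,-.08,.08,0,.0126,2.0])
print(res.x.round(4),"yaw",np.degrees(res.x[2]));print((proj(W,mod(res.x))-obs).round(1))
mid=[(233,158,395,155),(265,405,410,403)]
for m in mid:
    print("saddle top mid",onz(W,f((m[0]+m[2])/2,(m[1]+m[3])/2),.036), "model", mod(res.x)[4 if m[0]==233 else 5])
    print(np.linalg.norm(onz(W,f(m[0],m[1]),.036)-onz(W,f(m[2],m[3]),.036)))
for n in("scene","side"):print(n,proj(cam(n),mod(res.x)[[0,1,2,3,7]]).round(0).tolist())
E
python3 fit.py
```

```text
[ 0.582  -0.0922  0.0409  0.0022  0.0165  1.8064] yaw 2.343934026285264
[[-4.1 -0.6]
 [-1.4  0. ]
 [-4.   1.3]
 [-3.1  0.6]
 [ 5.1  0.6]
 [ 3.5  0.2]
 [ 3.6 -2.4]
 [-0.1  0.6]]
saddle top mid [ 0.52023371 -0.1006271   0.036     ] model [ 0.5220652  -0.09467195  0.01648129]
0.050771143625787614
saddle top mid [ 0.62705157 -0.09570725  0.036     ] model [ 0.63297233 -0.09013228  0.01648129]
0.04949354845902614
scene [[258.0, 171.0], [293.0, 184.0], [225.0, 216.0], [262.0, 231.0], [230.0, 180.0]]
side [[327.0, 160.0], [327.0, 188.0], [258.0, 158.0], [254.0, 185.0], [276.0, 127.0]]
```

```bash
sed -i 's/x,y,a,off,zv,th=q/x,y,a,off,zv,th,oy=q/; s/-\.075,\.01/oy-.075,.01/g; s/,\.075,\.01/,oy+.075,.01/g; s/0126,2.0\]/0126,2.0,.01]/' fit.py
sed -i 's/"model", mod(res.x)\[.*$/"")/; /saddle top mid/!b' fit.py; python3 fit.py
```

```text
[ 0.5821 -0.098   0.0467  0.0023  0.0136  1.7408  0.0102] yaw 2.6778520684910965
[[-1.2 -0.4]
 [ 1.5 -0.5]
 [-0.7  1.3]
 [ 0.2  0.2]
 [ 0.6  0.7]
 [-0.2 -0.3]
 [-0.3 -2.3]
 [-0.1  1.4]]
saddle top mid [ 0.52023371 -0.1006271   0.036     ] 
0.050771143625787614
saddle top mid [ 0.62705157 -0.09570725  0.036     ] 
0.04949354845902614
scene [[259.0, 171.0], [294.0, 184.0], [226.0, 216.0], [263.0, 232.0], [230.0, 180.0]]
side [[327.0, 161.0], [327.0, 188.0], [258.0, 159.0], [254.0, 186.0], [276.0, 127.0]]
```

Run:
```python
from h import *
import json
p,r=json.load(open("w1.json"));W=cam("wrist",dict(tool_pos=np.array(p),tool_rot=np.array(r)))
print("rack edge",onz(W,(470,172),.05),onz(W,(468,245),.05), onz(W,(549,200),.076))
c,s=np.cos(np.radians(-2.8)),np.sin(np.radians(-2.8))
go((.5257-.008*c,.2352-.008*s,.12),177.2)
```

```text
rack edge [0.49476599 0.40750154 0.05      ] [0.58374895 0.41922537 0.05      ] [0.51918236 0.48063154 0.076     ]
tool delta mm [ 91.4 303.5 130.7] turn about tool z rad 0.049
```

>>> arm_command(
  series="4 12 4 0 0;8 25 9 0 0;8 28 10 0 0;8 28 12 0 0;8 28 12 0 0;8 28 12 0 0;8 28 12 0 0;8 28 12 0 0;8 28 12 0 0;8 26 12 0 0;8 22 12 0 0;5 14 7 0.025 0;2 8 5 0.024 0;0 0 20 0 0;0 0 25 0 0;0 0 20 0 0;0 0 0 0 0;0 0 0 0 0",
)

```text
time_s: 4.62
tool_pos: [0.5165, 0.2346, 0.0539]
tool_rot: [-180.0, -0.1, 177.3]
force: [0.8, -0.2, 0.5]
grip_width: 0.0871
grasp_force: 0.0
```

Run:
```python
from h import *
c,s=np.cos(np.radians(-2.8)),np.sin(np.radians(-2.8))
go((.5257-.008*c,.2352-.008*s,.007),177.2)
o=telemetry.get_obs();print(o["tool_pos"],o["tool_rot"],o["force"])
```

```text
tool delta mm [-1.2  1.1 46.9] turn about tool z rad 0.001
[0.51654943 0.2346275  0.05388049] [-1.79958216e+02 -1.45674075e-01  1.77275741e+02] [ 0.8350952  -0.21709918  0.5395777 ]
```

>>> arm_command(
  series="-1 1 12 0 0;0 0 15 0 0;0 0 12 0 0;0 0 7 0 0;0 0 0 0 0;0 0 0 0 120;0 0 0 0 180;0 0 0 0 220;0 0 0 0 255;0 0 0 0 255;0 0 0 0 255;0 0 0 0 255;0 0 0 0 255;0 0 0 0 255",
  squeeze=40,
)

```text
time_s: 5.78
tool_pos: [0.52, 0.2346, 0.0089]
tool_rot: [180.0, 0.0, 177.1]
force: [0.1, 0.4, 0.9]
grip_width: 0.0496
grasp_force: 40.0
```

```bash
cat >> h.py <<'E'
DX,DY,DA=.582,-.098,np.radians(2.65)
def dk(x,y,z):
    c,s=np.cos(DA),np.sin(DA);return np.array([DX+c*x-s*y,DY+s*x+c*y,z])
def todock(P):
    c,s=np.cos(DA),np.sin(DA);d=np.array(P)-[DX,DY,0];return np.array([c*d[0]+s*d[1],-s*d[0]+c*d[1],d[2]]).round(4)
E
python3 - <<'E'
from h import *
print(dk(-.028,0,.13));go(dk(-.028,0,.13),182.65)
E
```

```text
[ 0.55402994 -0.09929457  0.13      ]
tool delta mm [ -50.7 -331.7 -121.3] turn about tool z rad -0.096
```

>>> arm_command(
  series="0 0 -4 0 255;0 0 -12 0 255;0 0 -20 0 255;0 -8 -25 0 255;-3 -16 -25 0 255;-5 -22 -20 0 255;-5 -26 -10 0 255;-5 -28 -5 0 255;-5 -28 0 0 255;-5 -28 0 0 255;-5 -28 0 0 255;-5 -28 0 0 255;-5 -28 0 0 255;-4 -28 0 0 255;-4 -26 0 0 255;-3 -20 0 -0.032 255;-2 -12 0 -0.032 255;0 -6 0 -0.032 255;0 0 0 0 255;0 0 0 0 255",
)

```text
time_s: 7.45
tool_pos: [0.5596, -0.1001, 0.1298]
tool_rot: [180.0, -0.0, -177.5]
force: [0.2, 0.8, -3.5]
grip_width: 0.0493
grasp_force: 40.0
```

Run:
```python
from h import *
go(dk(-.028,0,.13),182.65)
o=telemetry.get_obs();print(o["tool_pos"],o["tool_rot"],o["force"],o["wrist_torque"],todock(o["tool_pos"]))
im=cams.read_camera("wrist");cv2.imwrite("pics/w3.png",im)
```

```text
tool delta mm [ 5.6  1.1 -0.2] turn about tool z rad -0.002
[ 0.55962549 -0.10010195  0.12981653] [ 1.79970189e+02 -1.55194593e-02 -1.77452042e+02] [ 0.15154766  0.77142175 -3.46197539] [ 0.08120287 -0.00178761  0.04062933] [-0.0224 -0.0011  0.1298]
```

View pics/w3.png

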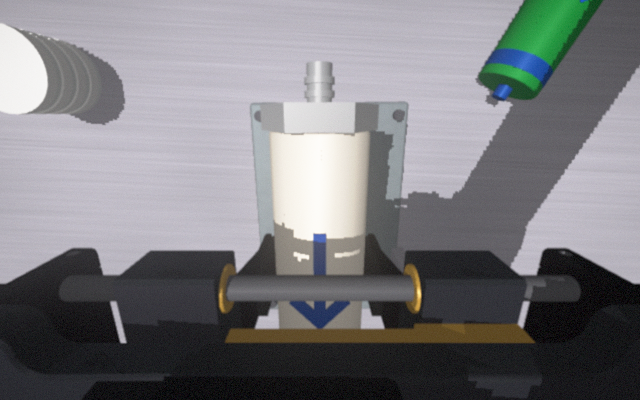

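Run:
```python
from h import *
W=cam("wrist")
b=onz(W,(320,133),.1706);t=telemetry.get_obs()["tool_pos"];print("cap line dock",todock(b),"tcp",todock(t),"=> centre dock x",todock(b)[0]+.08)
print("stub tip",todock(onz(W,(319,62),.150)))
for p in((250,103),(407,101)):print("corner",todock(onz(W,p,.01)),"expect x -.1127 y -.065/.085")
```

```text
cap line dock [-0.0961  0.0003  0.1706] tcp [-0.0223 -0.0003  0.1297] => centre dock x -0.016100000000000003
stub tip [-1.26e-01 -1.00e-04  1.50e-01]
corner [-0.1129 -0.0645  0.01  ] expect x -.1127 y -.065/.085
corner [-0.1146  0.0819  0.01  ] expect x -.1127 y -.065/.085
```

>>> arm_command(
  series="4 0 8 0 255;4 0 14 0 255;0 0 18 0 255;0 0 18 0 255;0 0 14 0 255;0 0 8 0 255;0 0 4 0 255;0 0 2 0 255;0 0 0 0 255;0 0 0 0 255",
)

```text
time_s: 8.33
tool_pos: [0.5526, -0.1004, 0.0443]
tool_rot: [-180.0, 0.1, -177.3]
force: [0.1, -1.0, -2.9]
grip_width: 0.0493
grasp_force: 40.0
```

```bash
cat > st.py <<'E'
from h import *
o=telemetry.get_obs();print("t",o["time_s"],"dock tcp",todock(o["tool_pos"])*1e3,"rot",o["tool_rot"].round(2),"F",o["force"].round(1),"M",o["wrist_torque"].round(2),"w",o["grip_width"].round(4))
E
python3 st.py
```

```text
Traceback (most recent call last):
  File "st.py", line 2, in <module>
    o=telemetry.get_obs();print("t",o["time_s"],"dock tcp",todock(o["tool_pos"])*1e3,"rot",o["tool_rot"].round(2),"F",o["force"].round(1),"M",o["wrist_torque"].round(2),"w",o["grip_width"].round(4))
                                                                                                                                                                             ^^^^^^^^^^^^^^^^^^^^^
AttributeError: 'float' object has no attribute 'round'
```

>>> arm_command(
  series="0 0 2 0 255;0 0 2 0 255;0 0 2 0 255;0 0 2 0 255;0 0 1 0 255;0 0 1 0 255;0 0 0 0 255;0 0 0 0 255",
)

```text
time_s: 9.0
tool_pos: [0.552, -0.1004, 0.0335]
tool_rot: [180.0, -0.0, -177.4]
force: [1.1, 0.6, -3.8]
grip_width: 0.049
grasp_force: 40.0
```

```bash
sed -i 's/o\["grip_width"\].round(4)/o["grip_width"]/' st.py; python3 st.py
```

```text
t 9.0 dock tcp [-30.1  -1.   33.5] rot [ 180.     -0.   -177.35] F [ 1.1  0.6 -3.8] M [ 0.02 -0.   -0.04] w 0.04904505223897301
```

>>> arm_command(
  series="0 0 1 0 255;0 0 0 0 255;0 0 0 0 255",
)

```text
time_s: 9.25
tool_pos: [0.5521, -0.1005, 0.0326]
tool_rot: [-180.0, 0.0, -177.4]
force: [-0.0, 0.4, -2.9]
grip_width: 0.0489
grasp_force: 40.0
```

>>> arm_command(
  series="0 0 1 0 255;0 0 0 0 255;0 0 0 0 255",
)

```text
time_s: 9.5
tool_pos: [0.5524, -0.1009, 0.032]
tool_rot: [-180.0, 0.1, -177.3]
force: [0.4, -1.3, -0.7]
grip_width: 0.049
grasp_force: 40.0
```

```bash
python3 st.py
```

```text
t 9.5 dock tcp [-29.7  -1.6  32. ] rot [-1.7996e+02  5.0000e-02 -1.7735e+02] F [ 0.4 -1.3 -0.7] M [-0.26  0.06  0.13] w 0.04895222115270609
```

>>> arm_command(
  series="0 -0.5 0.5 0 255;0 0 0 0 255;0 0 0 0 255",
)

```text
time_s: 9.75
tool_pos: [0.5525, -0.101, 0.0318]
tool_rot: [-180.0, 0.1, -177.3]
force: [-1.8, -0.3, 6.0]
grip_width: 0.0491
grasp_force: 40.0
```

>>> arm_command(
  series="0 -0.5 0.5 0 255;0 0 0 0 255;0 0 0 0 255",
)

```text
time_s: 10.0
tool_pos: [0.5524, -0.101, 0.0318]
tool_rot: [180.0, 0.0, -177.3]
force: [-2.9, 0.3, 9.0]
grip_width: 0.0493
grasp_force: 40.0
```

```bash
python3 st.py
```

```text
t 10.0 dock tcp [-29.7  -1.7  31.8] rot [ 1.7996e+02  4.0000e-02 -1.7733e+02] F [-2.9  0.3  9. ] M [0.09 0.73 0.25] w 0.0492901556193657
```

>>> arm_command(
  series="0 0 -0.5 0 255;-1 0 0 0 255;-2 0 0 0 255;-2 0 0 0 255;-2 0 0 0 255;-2 0 0 0 255;-2 0 0 0 255;-1 0 0 0 255;0 0 0 0 255;0 0 0 0 255",
)

```text
time_s: 10.83
tool_pos: [0.5632, -0.1005, 0.0318]
tool_rot: [179.9, -0.1, -177.3]
force: [-5.8, 1.3, 10.0]
grip_width: 0.049
grasp_force: 40.0
```

```bash
sed -i 's/DY,DA=.582,-.098/DY,DA=.582,-.0997/' h.py; python3 st.py
```

```text
t 10.8333 dock tcp [-18.8   0.1  31.8] rot [ 1.7994e+02 -1.1000e-01 -1.7732e+02] F [-5.8  1.3 10. ] M [0.13 1.18 0.35] w 0.04904067833989905
```

>>> arm_command(
  series="-1 0 -0.5 0 255;-1 0 0 0 255;-1 0 0 0 255;-1 0 0 0 255;-1 0 0 0 255;0 0 0 0 255;0 0 0 0 255",
)

```text
time_s: 11.42
tool_pos: [0.5683, -0.1002, 0.0318]
tool_rot: [180.0, -0.1, -177.3]
force: [-3.3, 0.5, 7.1]
grip_width: 0.0495
grasp_force: 40.0
```

>>> arm_command(
  series="-1 0 0 0 255;-1 0 0 0 255;0 0 0 0 255",
)

```text
time_s: 11.67
tool_pos: [0.5696, -0.1002, 0.0318]
tool_rot: [179.9, -0.2, -177.3]
force: [-6.2, 0.4, 8.1]
grip_width: 0.049
grasp_force: 40.0
```

>>> arm_command(
  series="-1 0 0 0 255;-1 0 0 0 255;0 0 0 0 255",
)

```text
time_s: 11.92
tool_pos: [0.5696, -0.1001, 0.0317]
tool_rot: [179.9, -0.4, -177.3]
force: [-11.6, 0.2, 14.1]
grip_width: 0.0492
grasp_force: 40.0
```

```bash
python3 st.py
```

```text
t 11.9167 dock tcp [-12.4   0.1  31.7] rot [ 179.89   -0.43 -177.33] F [-11.6   0.2  14.1] M [0.24 2.51 0.32] w 0.049210622786558536
```

>>> arm_command(
  series="-1 0 -0.3 0 255;0 0 0 0 255;0 0 0 0 255",
)

```text
time_s: 12.17
tool_pos: [0.5695, -0.1002, 0.0317]
tool_rot: [179.9, -0.5, -177.3]
force: [-13.0, 0.5, 14.3]
grip_width: 0.049
grasp_force: 40.0
```

>>> arm_command(
  series="-1 0 -0.3 0 255;0 0 0 0 255;0 0 0 0 255",
)

```text
time_s: 12.42
tool_pos: [0.5698, -0.1001, 0.0317]
tool_rot: [179.9, -0.6, -177.3]
force: [-14.7, 0.6, 14.1]
grip_width: 0.0491
grasp_force: 40.0
```

```bash
python3 st.py
```

```text
t 12.4167 dock tcp [-12.2   0.2  31.7] rot [ 179.87   -0.63 -177.35] F [-14.7   0.6  14.1] M [0.2  3.08 0.36] w 0.049084336612518965
```

>>> arm_command(
  series="-0.5 0 -1 0 255;0 0 -1 0 255;0 0 0 0 255;0 0 0 0 255",
)

```text
time_s: 12.75
tool_pos: [0.5704, -0.1, 0.0319]
tool_rot: [179.9, -0.6, -177.4]
force: [-9.4, -0.7, 1.9]
grip_width: 0.0494
grasp_force: 40.0
```

>>> arm_command(
  series="-1 0 0 0 255;0 0 0 0 255;0 0 0 0 255",
)

```text
time_s: 13.0
tool_pos: [0.5711, -0.1001, 0.0319]
tool_rot: [179.9, -0.6, -177.4]
force: [-10.1, -0.8, 2.4]
grip_width: 0.0493
grasp_force: 40.0
```

```bash
python3 - <<'E'
exec(open("st.py").read())
W=cam("wrist");im=cams.read_camera("wrist");cv2.imwrite("pics/w4.png",im)
s=cams.read_camera("side");cv2.imwrite("pics/s4.png",cv2.resize(s[110:230,210:370],None,fx=5,fy=5,interpolation=cv2.INTER_CUBIC))
g=im[:,322].astype(int);print([(v,g[v].tolist()) for v in range(120,146,2)])
E
```

```text
t 13.0 dock tcp [-10.9   0.1  31.9] rot [ 179.91   -0.64 -177.35] F [-10.1  -0.8   2.4] M [0.01 2.06 0.3 ] w 0.04928907281927591
[(120, [219, 219, 220]), (122, [219, 218, 219]), (124, [216, 214, 215]), (126, [215, 214, 216]), (128, [214, 215, 216]), (130, [212, 213, 214]), (132, [191, 198, 203]), (134, [243, 249, 252]), (136, [247, 251, 253]), (138, [247, 251, 253]), (140, [247, 251, 253]), (142, [247, 251, 253]), (144, [246, 251, 253])]
```

View pics/s4.png

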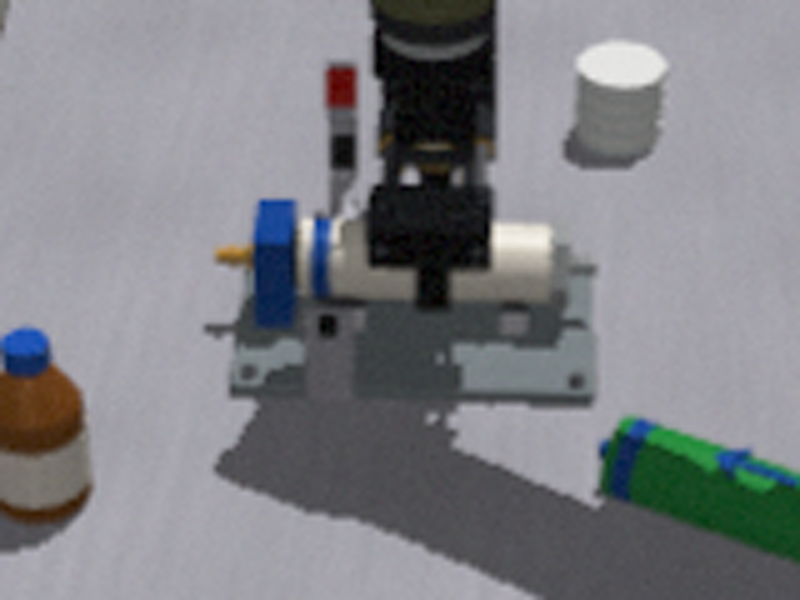

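The side picture shows the cartridge in both saddles with its blue band end close to the blue block at (275,262) and the strap still upright. It has just reached the seal, so I'll keep pushing gently.

>>> arm_command(
  series="-1 0 0 0 255;-1 0 0 0 255;0 0 0 0 255",
)

```text
time_s: 13.35
tool_pos: [0.5731, -0.0999, 0.0319]
tool_rot: [179.9, -0.7, -177.4]
force: [-10.4, -0.6, 2.8]
grip_width: 0.0492
grasp_force: 40.0
```

>>> arm_command(
  series="-1 0 0 0 255;-1 0 0 0 255;0 0 0 0 255",
)

```text
time_s: 13.6
tool_pos: [0.5737, -0.0999, 0.0318]
tool_rot: [179.9, -0.8, -177.4]
force: [-14.1, 0.4, 6.5]
grip_width: 0.0489
grasp_force: 40.0
```

```bash
python3 st.py
```

```text
t 13.6 dock tcp [-8.3  0.2 31.8] rot [ 179.87   -0.82 -177.36] F [-14.1   0.4   6.5] M [0.02 2.83 0.38] w 0.04893966208622699
```

>>> arm_command(
  series="-1 0 -0.5 0 255;0 0 -0.5 0 255;0 0 0 0 255",
)

```text
time_s: 13.85
tool_pos: [0.5737, -0.0999, 0.0319]
tool_rot: [179.9, -0.9, -177.4]
force: [-14.0, 0.2, 1.8]
grip_width: 0.0492
grasp_force: 40.0
```

>>> arm_command(
  series="-1 0 0 0 255;-1 0 0 0 255;0 0 0 0 255",
)

```text
time_s: 14.1
tool_pos: [0.5738, -0.0999, 0.0318]
tool_rot: [179.8, -1.2, -177.4]
force: [-20.2, 0.5, 7.3]
grip_width: 0.0493
grasp_force: 40.0
```

```bash
python3 st.py
```

```text
t 14.1 dock tcp [-8.2  0.2 31.8] rot [ 179.83   -1.17 -177.37] F [-20.2   0.5   7.3] M [0.04 3.97 0.42] w 0.04925653389874667
```

>>> arm_command(
  series="-1 0 0 0 255;0 0 0 0 255;0 0 0 0 255;0 0 0 0 255",
)

```text
time_s: 14.43
tool_pos: [0.5737, -0.0999, 0.0318]
tool_rot: [179.8, -1.3, -177.4]
force: [-22.7, 0.2, 9.3]
grip_width: 0.0492
grasp_force: 40.0
```

>>> arm_command(
  series="-1 0 -0.5 0 255;0 0 -0.5 0 255;0 0 0 0 255;0 0 0 0 255;0 0 0 0 255",
)

```text
time_s: 14.85
tool_pos: [0.5737, -0.0999, 0.0318]
tool_rot: [179.8, -1.4, -177.4]
force: [-22.1, 0.3, 5.4]
grip_width: 0.0492
grasp_force: 40.0
```

```bash
python3 st.py
```

```text
t 14.85 dock tcp [-8.3  0.2 31.8] rot [ 179.81   -1.4  -177.38] F [-22.1   0.3   5.4] M [0.02 4.5  0.43] w 0.04924903750742114
```

>>> arm_command(
  series="1 0 0 0 255;1 0 0 0 255;1 0 0 0 255;1 0 0 0 255;1 0 0 0 255;1 0 0 0 255;0 0 0 0 255",
)

```text
time_s: 15.43
tool_pos: [0.5736, -0.0997, 0.0327]
tool_rot: [179.9, -0.7, -177.4]
force: [-9.0, -0.1, -4.1]
grip_width: 0.0495
grasp_force: 40.0
```

```bash
python3 st.py
```

```text
t 15.4333 dock tcp [-8.3  0.4 32.7] rot [ 179.9    -0.68 -177.39] F [-9.  -0.1 -4.1] M [-0.01  1.66  0.08] w 0.04952458995685486
```

>>> arm_command(
  series="1 0 0.5 0 255;1 0 0.5 0 255;1 0 0 0 255;0 0 0 0 255;0 0 0 0 200;0 0 0 0 140;0 0 0 0 70;0 0 0 0 0;0 0 0 0 0;0 0 0 0 0;0 0 0 0 0;0 0 0 0 0",
  squeeze=20,
)

```text
time_s: 16.43
tool_pos: [0.5772, -0.1003, 0.0357]
tool_rot: [-180.0, 0.1, -177.4]
force: [-0.5, -0.1, -0.2]
grip_width: 0.0812
grasp_force: 0.0
```

```bash
python3 st.py
```

```text
t 16.4333 dock tcp [-4.8 -0.4 35.7] rot [-1.8000e+02  9.0000e-02 -1.7735e+02] F [-0.5 -0.1 -0.2] M [ 0.    0.04 -0.02] w 0.08123327366923033
```

>>> arm_command(
  series="0 0 -5 0 0;0 0 -12 0 0;0 0 -20 0 0;0 0 -28 0 0;0 0 -30 0 0;2 0 -30 0 0;4 0 -30 0 0;5 0 -30 0 0;5 0 -20 0 0;4 0 -15 0 0;0 0 -5 0 0;0 0 0 0 0;0 0 0 0 0",
)

```text
time_s: 17.52
tool_pos: [0.5565, -0.1011, 0.26]
tool_rot: [180.0, 0.0, -177.3]
force: [-1.2, -0.5, -0.6]
grip_width: 0.0872
grasp_force: 0.0
```

```bash
python3 - <<'E'
exec(open("st.py").read())
print(o["qpos"].round(1))
W=cam("wrist",o);im=cams.read_camera("wrist");cv2.imwrite("pics/w5.png",cv2.resize(im[55:275,205:405],None,fx=4,fy=2.7,interpolation=cv2.INTER_CUBIC))
E
```

```text
t 17.5167 dock tcp [-2.56e+01 -2.00e-01  2.60e+02] rot [ 1.7999e+02  1.0000e-02 -1.7735e+02] F [-1.2 -0.5 -0.6] M [ 0.07 -0.03  0.  ] w 0.0872193674593467
[-13.4   7.1  23.2  93.   -2.9  80.4 102.8]
```

View pics/w5.png

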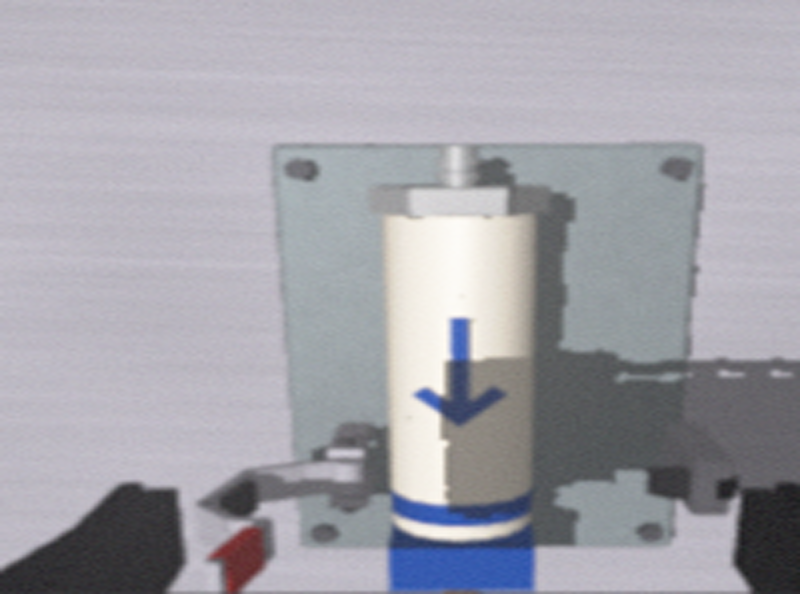

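```bash
python3 - <<'E'
from h import *
W=cam("wrist")
f=lambda u,v:(205+u/4,55+v/2.7)
print("cap line",todock(onz(W,f(458,214),.073)),"plate rear",todock(onz(W,f(273,145),.01)),todock(onz(W,f(703,145),.01)))
print("blue band/face end",todock(onz(W,f(460,541),.073)), "axis",todock(onz(W,f((384+537)/2,230),.048)),todock(onz(W,f((389+532)/2,480),.048)))
for th in np.arange(1.4,2.1,.1):
    t=proj(W,[dk(.054,-.040+.093*np.cos(th)-.006*np.sin(th),.048+.093*np.sin(th)+.006*np.cos(th))])[0];print(th.round(2),((t-[205,55])*[4,2.7]).round(0))
E
```

```text
cap line [-0.0836  0.0004  0.073 ] plate rear [-0.1135 -0.0629  0.01  ] [-0.1135  0.0845  0.01  ]
blue band/face end [0.0769 0.0012 0.073 ] axis [-0.0745  0.0013  0.048 ] [0.0545 0.0014 0.048 ]
1.4 [348. 569.]
1.5 [314. 570.]
1.6 [281. 569.]
1.7 [248. 568.]
1.8 [217. 565.]
1.9 [188. 561.]
2.0 [162. 557.]
2.1 [139. 551.]
```

```bash
python3 - <<'E'
from h import *
import json
W=cam("wrist");im=cams.read_camera("wrist").astype(int)
print([(v,im[v,320].tolist()) for v in range(246,266)])
print("cream end",todock(onz(W,(320,255.3),.073)))
for v in (255,256,257,258,259,260):print(v,todock(onz(W,(320,v),.076))[0])
p,r=json.load(open("w2.json"));W2=cam("wrist",dict(tool_pos=np.array(p),tool_rot=np.array(r)))
i2=cv2.imread("pics/w2.png").astype(int)
print([(v,i2[v,288].tolist()) for v in range(206,246,2)])
for v in(222,223,224,225,226):print(v,todock(onz(W2,(298,v),.076))[0])
print("saddles: front edges",[todock(onz(W2,(215+265/4,55+v/3),.036))[0] for v in(372,440)],[todock(onz(W2,(215+233/4,55+v/3),.036))[0] for v in(140,180)])
E
```

```text
[(246, [154, 82, 55]), (247, [173, 89, 53]), (248, [176, 90, 51]), (249, [180, 96, 63]), (250, [192, 143, 128]), (251, [219, 216, 220]), (252, [230, 239, 244]), (253, [230, 240, 245]), (254, [229, 238, 243]), (255, [194, 198, 202]), (256, [137, 120, 116]), (257, [109, 71, 62]), (258, [119, 67, 44]), (259, [158, 86, 55]), (260, [174, 88, 51]), (261, [179, 92, 52]), (262, [176, 89, 54]), (263, [174, 89, 50]), (264, [176, 92, 53]), (265, [176, 88, 52])]
cream end [0.0768 0.0012 0.073 ]
255 0.0748
256 0.0762
257 0.0777
258 0.0793
259 0.0808
260 0.0823
[(206, [92, 89, 88]), (208, [94, 83, 79]), (210, [96, 63, 50]), (212, [69, 57, 52]), (214, [56, 52, 53]), (216, [54, 53, 52]), (218, [57, 55, 58]), (220, [91, 66, 59]), (222, [106, 64, 46]), (224, [120, 72, 56]), (226, [183, 97, 60]), (228, [185, 97, 56]), (230, [185, 96, 57]), (232, [184, 95, 55]), (234, [187, 97, 60]), (236, [182, 94, 56]), (238, [184, 97, 61]), (240, [184, 93, 55]), (242, [194, 137, 121]), (244, [208, 197, 198])]
222 0.0768
223 0.0782
224 0.0795
225 0.0809
226 0.0822
saddles: front edges [np.float64(0.0292), np.float64(0.0611)] [np.float64(-0.0694), np.float64(-0.0536)]
```

>>> arm_command(
  series="-5 -6 0 0.06 255;-10 -12 0 0 255;-14 -16 0 0 255;-14 -18 0 0 255;-14 -18 0 0 255;-12 -15 0 0 255;-5 -6 0 0 255;0 0 0 0.115 255;0 0 0 0.117 255;0 0 0 0.117 255;0 0 0 0.117 255;0 0 0 0.117 255;0 0 0 0.117 255;0 0 0 0.117 255;0 0 0 0.117 255;0 0 0 0.117 255;0 0 0 0.117 255;0 0 0 0.117 255;0 0 0 0.117 255;0 0 0 0.117 255",
)

```text
time_s: 19.28
tool_pos: [0.6291, -0.192, 0.259]
tool_rot: [-179.9, -0.1, 91.9]
force: [0.1, -0.2, -0.5]
grip_width: 0.0003
grasp_force: 0.0
```

```bash
sed -i 's/DX,DY,DA=.582/DX,DY,DA=.5805/' h.py
python3 - <<'E'
exec(open("st.py").read())
print(o["qpos"].round(0));go(dk(.054,-.085,.125),92.65)
E
```

```text
t 19.2833 dock tcp [ 44.3 -94.5 259. ] rot [-1.7989e+02 -6.0000e-02  9.1880e+01] F [ 0.1 -0.2 -0.5] M [-0.06  0.   -0.04] w 0.0002757254737347078
[-15.  22.  40.  80. -14.  84.  27.]
tool delta mm [  9.5   9.8 133.9] turn about tool z rad -0.014
```

>>> arm_command(
  series="0 2 8 -0.014 255;0 4 16 0 255;2 4 24 0 255;2 0 26 0 255;2 0 24 0 255;2 0 18 0 255;2 0 10 0 255;0 0 4 0 255;0 0 0 0 255;0 0 0 0 255",
)

```text
time_s: 20.12
tool_pos: [0.6395, -0.1827, 0.1309]
tool_rot: [179.9, 0.0, 93.0]
force: [0.0, 0.2, 0.5]
grip_width: 0.0004
grasp_force: 0.0
```

Run:
```python
exec(open("st.py").read())
pr=None
for th in np.arange(1.6,-.01,-.1):
    c,s=np.cos(th),np.sin(th);r=85;y=-40+r*c-6*s-9.5;z=48+r*s+6*c
    print(round(th,2),"tcp y z",round(y,1),round(z,1),"step",None if pr is None else (round(y-pr[0],1),round(pr[1]-z,1)));pr=(y,z)
```

```text
t 20.1167 dock tcp [ 55.1 -85.7 130.9] rot [1.7994e+02 3.0000e-02 9.3030e+01] F [0.  0.2 0.5] M [-0.12  0.07 -0.01] w 0.0003564930826022544
1.6 tcp y z -58.0 132.8 step None
1.5 tcp y z -49.5 133.2 step (np.float64(8.5), np.float64(-0.4))
1.4 tcp y z -41.0 132.8 step (np.float64(8.5), np.float64(0.4))
1.3 tcp y z -32.5 131.5 step (np.float64(8.4), np.float64(1.3))
1.2 tcp y z -24.3 129.4 step (np.float64(8.3), np.float64(2.1))
1.1 tcp y z -16.3 126.5 step (np.float64(8.0), np.float64(2.9))
1.0 tcp y z -8.6 122.8 step (np.float64(7.7), np.float64(3.7))
0.9 tcp y z -1.4 118.3 step (np.float64(7.3), np.float64(4.5))
0.8 tcp y z 5.4 113.2 step (np.float64(6.8), np.float64(5.2))
0.7 tcp y z 11.6 107.3 step (np.float64(6.2), np.float64(5.8))
0.6 tcp y z 17.3 100.9 step (np.float64(5.6), np.float64(6.4))
0.5 tcp y z 22.2 94.0 step (np.float64(5.0), np.float64(6.9))
0.4 tcp y z 26.5 86.6 step (np.float64(4.2), np.float64(7.4))
0.3 tcp y z 29.9 78.9 step (np.float64(3.5), np.float64(7.8))
0.2 tcp y z 32.6 70.8 step (np.float64(2.7), np.float64(8.1))
0.1 tcp y z 34.5 62.5 step (np.float64(1.9), np.float64(8.3))
-0.0 tcp y z 35.5 54.0 step (np.float64(1.0), np.float64(8.5))
```

>>> arm_command(
  series="3 0 0 0 255;4 0 0 0 255;4 0 0 0 255;4 0 0 0 255;4 0 0 0 255;4 0 0 0 255;4 0 0 0 255;4 0 0 0 255;4 0 0 0 255;4 0 0 0 255;0 0 0 0 255",
)

```text
time_s: 21.03
tool_pos: [0.6371, -0.142, 0.13]
tool_rot: [-180.0, -0.1, 93.1]
force: [0.1, -0.4, -1.0]
grip_width: 0.0007
grasp_force: 0.1
```

```bash
python3 st.py
```

```text
t 21.0333 dock tcp [ 54.5 -44.8 130. ] rot [-1.7998e+02 -6.0000e-02  9.3060e+01] F [ 0.1 -0.4 -1. ] M [-0.1  -0.01 -0.  ] w 0.000693093034553829
```

>>> arm_command(
  series="4 0 0.2 0 255;4 0 0.5 0 255;4 0 0.7 0 255;4 0 1 0 255;4 0 1.2 0 255;4 0 1.4 0 255;4 0 1.6 0 255;3.9 0 1.8 0 255;3.8 0 2 0 255;3.6 0 2.2 0 255;3.5 0 2.4 0 255;3.4 0 2.6 0 255;3.3 0 2.7 0 255;0 0 0 0 255",
)

```text
time_s: 22.2
tool_pos: [0.6345, -0.0908, 0.11]
tool_rot: [-180.0, -0.2, 93.1]
force: [-1.6, 3.8, 4.2]
grip_width: 0.0005
grasp_force: 2.5
```

Run:
```python
exec(open("st.py").read())
s=cams.read_camera("side");cv2.imwrite("pics/s6.png",cv2.resize(s[80:220,220:380],None,fx=5,fy=4.2,interpolation=cv2.INTER_CUBIC))
```

```text
t 22.2 dock tcp [ 54.4   6.4 110. ] rot [-179.98   -0.2    93.1 ] F [-1.6  3.8  4.2] M [ 0.82  0.5  -0.04] w 0.0005397956670386872
```

View pics/s6.png

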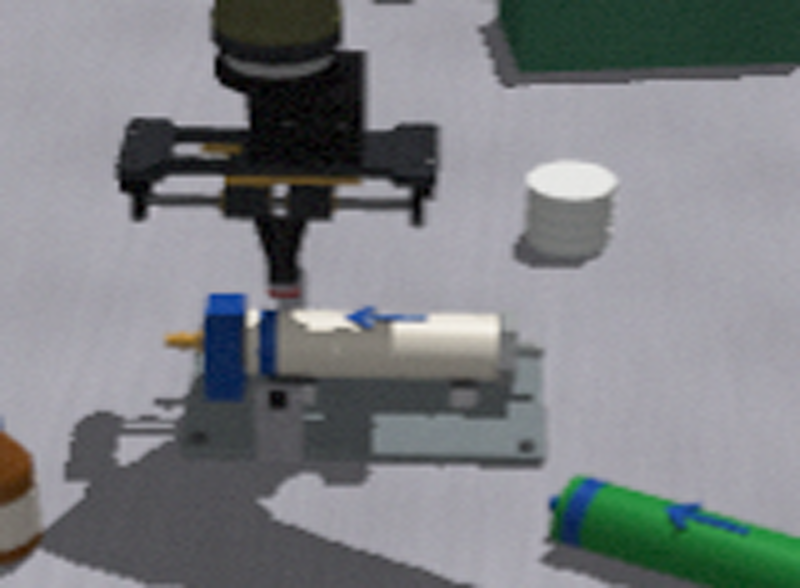

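The picture shows the strap following: its red end is under the fingertips at (285,293). The sideways reaction says the fingers are close to the arch, so I'll shift them further out on the tab.

>>> arm_command(
  series="1 0 -4 0 255;3 0 -4 0 255;4 0 -4 0 255;4 0 -3 0 255;0 0 0 0 255",
)

```text
time_s: 22.67
tool_pos: [0.6345, -0.081, 0.1257]
tool_rot: [179.9, -0.0, 93.0]
force: [-0.4, 0.1, 0.4]
grip_width: 0.0002
grasp_force: 0.0
```

Run:
```python
exec(open("st.py").read())
go(dk(.054,.0231,.117),92.65)
```

```text
t 22.6667 dock tcp [ 54.8  16.2 125.7] rot [ 1.7991e+02 -3.0000e-02  9.3040e+01] F [-0.4  0.1  0.4] M [-0.09  0.04  0.01] w 0.00021934400673218334
tool delta mm [ 6.9 -0.8  8.7] turn about tool z rad 0.007
```

>>> arm_command(
  series="4 0 3 0 255;3 0 6 0 255;3 0 3.8 0 255;3 0 3.8 0 255;3 0 4 0 255;3 0 4.2 0 255;2.6 0 4.3 0 255;2.4 0 4.4 0 255;0 0 0 0 255",
)

```text
time_s: 23.42
tool_pos: [0.6319, -0.0571, 0.0901]
tool_rot: [-179.9, -0.0, 93.0]
force: [-1.1, 0.3, -1.4]
grip_width: 0.0009
grasp_force: 0.0
```

```bash
python3 st.py
```

```text
t 23.4167 dock tcp [53.3 40.2 90.1] rot [-1.799e+02 -3.000e-02  9.303e+01] F [-1.1  0.3 -1.4] M [-0.06  0.07 -0.02] w 0.0009123205742386781
```

>>> arm_command(
  series="2 0.3 4 0 255;2 0.3 4 0 255;1.7 0 4 0 255;1.4 0 4 0 255;1.2 0 4 0 255;1 0 3 0 255;0.5 0 2 0 255;0 0 0 0 255;0 0 0 0 255",
)

```text
time_s: 24.17
tool_pos: [0.6326, -0.0483, 0.0663]
tool_rot: [-180.0, -0.0, 93.0]
force: [0.8, 1.2, -0.7]
grip_width: 0.0004
grasp_force: 0.0
```

```bash
python3 st.py
```

```text
t 24.1667 dock tcp [54.5 49.  66.3] rot [-179.99   -0.     92.98] F [ 0.8  1.2 -0.7] M [-0.06  0.11 -0.02] w 0.00041905683864338413
```

Now I'll press down slowly.

>>> arm_command(
  series="0 0 2 0 255;0 0 2 0 255;0 0 1 0 255;0 0 1 0 255;0 0 0 0 255;0 0 0 0 255",
)

```text
time_s: 24.67
tool_pos: [0.6334, -0.0481, 0.0621]
tool_rot: [179.9, -0.1, 93.0]
force: [-3.2, 0.6, 8.3]
grip_width: 0.0007
grasp_force: 4.1
```

>>> arm_command(
  series="0 0 1 0 255;0 0 1 0 255;0 0 0 0 255;0 0 0 0 255",
)

```text
time_s: 25.0
tool_pos: [0.6334, -0.0479, 0.0605]
tool_rot: [179.9, -0.1, 93.0]
force: [-3.9, 0.5, 10.9]
grip_width: 0.0005
grasp_force: 5.3
```

>>> arm_command(
  series="0 0 1 0 255;0 0 1 0 255;0 0 0 0 255;0 0 0 0 255",
)

```text
time_s: 25.33
tool_pos: [0.6335, -0.0478, 0.0596]
tool_rot: [179.9, -0.1, 93.0]
force: [-4.9, 1.1, 16.7]
grip_width: 0.0005
grasp_force: 8.4
```

>>> arm_command(
  series="0 0 1 0 255;0 0 0 0 255;0 0 0 0 255",
)

```text
time_s: 25.58
tool_pos: [0.6339, -0.048, 0.057]
tool_rot: [179.8, -0.0, 93.0]
force: [-1.2, 1.1, 6.0]
grip_width: 0.0003
grasp_force: 3.2
```

>>> arm_command(
  series="0 0 1 0 255;0 0 0 0 255;0 0 0 0 255",
)

```text
time_s: 25.83
tool_pos: [0.6338, -0.0481, 0.0552]
tool_rot: [179.9, -0.0, 93.0]
force: [0.9, 1.1, 5.6]
grip_width: 0.0005
grasp_force: 2.4
```

```bash
python3 st.py
```

```text
t 25.8333 dock tcp [55.6 49.1 55.2] rot [ 1.7987e+02 -2.0000e-02  9.2990e+01] F [0.9 1.1 5.6] M [ 0.12 -0.17  0.07] w 0.0005155163548641039
```

>>> arm_command(
  series="0 0 1 0 255;0 0 1 0 255;0 0 0 0 255;0 0 0 0 255",
)

```text
time_s: 26.17
tool_pos: [0.6337, -0.0479, 0.0531]
tool_rot: [179.9, -0.0, 93.0]
force: [0.2, 1.7, 5.8]
grip_width: 0.0009
grasp_force: 2.5
```

>>> arm_command(
  series="0 0 1 0 255;0 0 1 0 255;0 0 0 0 255;0 0 0 0 255",
)

```text
time_s: 26.5
tool_pos: [0.6338, -0.0479, 0.0525]
tool_rot: [179.9, -0.1, 93.0]
force: [-3.0, 2.0, 12.2]
grip_width: 0.0008
grasp_force: 6.3
```

>>> arm_command(
  series="0 0 -3 0 255;0 0 -8 0 255;0 0 -15 0 255;0 0 -22 0 255;-4 0 -28 0 255;-8 0 -30 0 255;-10 0 -30 0 255;-10 0 -28 0 255;-10 0 -20 0 255;-10 0 -12 0 255;-4 0 -5 0 255;0 0 0 0 255;0 0 0 0 255",
)

```text
time_s: 27.58
tool_pos: [0.6349, -0.104, 0.2498]
tool_rot: [-179.9, -0.0, 93.0]
force: [0.1, 0.6, -0.9]
grip_width: 0.0006
grasp_force: 0.0
```

```bash
python3 - <<'E'
exec(open("st.py").read())
im=cams.read_camera("wrist");cv2.imwrite("pics/w7.png",im)
E
```

```text
t 27.5833 dock tcp [ 54.2  -6.8 249.8] rot [-1.7986e+02 -4.0000e-02  9.2960e+01] F [ 0.1  0.6 -0.9] M [-0.05  0.08 -0.02] w 0.000559865112499443
```

View pics/w7.png

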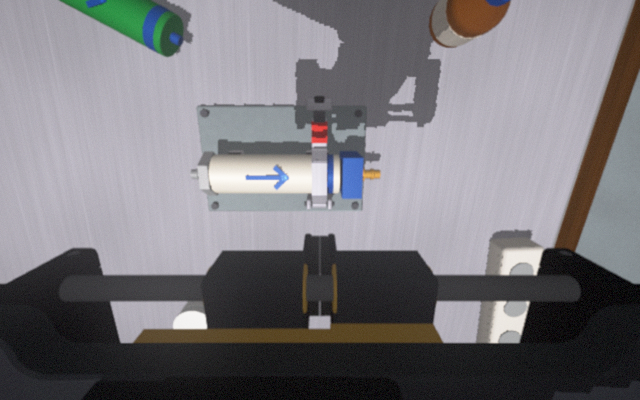

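```bash
python3 - <<'E'
from h import *
W=cam("wrist");im=cv2.imread("pics/w7.png").astype(int)
print([(u,im[176,u].tolist()) for u in range(328,348)])
print("mid-row gap",[(v,[im[v,u].tolist()[2] for u in range(336,346)]) for v in(165,170,180)])
for u in(339,340,341,342,343):print(u,todock(onz(W,(u,176),.073))[0].round(4),todock(onz(W,(u,176),.076))[0].round(4))
print("red rows",[v for v in range(115,160) if im[v,319,2]>150 and im[v,319,1]<90])
for th in(-.01,0,.06):print(th,proj(W,[dk(.054,-.040+r*np.cos(th)-.006*np.sin(th),.048+r*np.sin(th)+.006*np.cos(th)) for r in(.070,.093,.110)])[:,1].round(1))
print("catch nose",proj(W,[dk(.054,.064,.064),dk(.054,.075,.064)]).round(0).tolist())
E
```

```text
[(328, [192, 113, 73]), (329, [201, 118, 80]), (330, [202, 120, 80]), (331, [201, 118, 79]), (332, [206, 129, 99]), (333, [215, 177, 172]), (334, [236, 241, 248]), (335, [240, 247, 250]), (336, [237, 244, 248]), (337, [238, 245, 249]), (338, [238, 245, 249]), (339, [212, 225, 231]), (340, [123, 130, 136]), (341, [87, 69, 68]), (342, [146, 92, 70]), (343, [197, 118, 78]), (344, [210, 123, 82]), (345, [209, 125, 84]), (346, [204, 119, 77]), (347, [207, 124, 85])]
mid-row gap [(165, [206, 207, 206, 180, 99, 63, 64, 76, 82, 81]), (170, [232, 231, 229, 209, 123, 61, 63, 77, 82, 86]), (180, [249, 249, 249, 234, 139, 63, 63, 80, 83, 83])]
339 0.0777 0.0775
340 0.0789 0.0787
341 0.0801 0.0798
342 0.0813 0.081
343 0.0825 0.0822
red rows [126, 127, 128, 129, 130, 131, 138, 139, 140, 141]
-0.01 [152.  133.1 118.6]
0 [152.1 133.2 118.7]
0.06 [153.  133.9 119.3]
catch nose [[320.0, 124.0], [320.0, 114.0]]
```

```bash
python3 - <<'E'
from h import *
im=cv2.imread("pics/w7.png").astype(int)
print([(v,im[v,319].tolist(),im[v,313].tolist()) for v in range(94,158,2)])
E
```

```text
[(94, [104, 99, 102], [98, 94, 97]), (96, [65, 62, 64], [103, 98, 98]), (98, [50, 50, 48], [94, 88, 89]), (100, [55, 52, 53], [104, 100, 101]), (102, [67, 61, 63], [111, 102, 107]), (104, [109, 102, 105], [107, 103, 104]), (106, [110, 105, 104], [105, 97, 101]), (108, [105, 101, 102], [105, 99, 99]), (110, [87, 82, 82], [88, 87, 88]), (112, [68, 64, 66], [79, 74, 75]), (114, [65, 58, 62], [75, 74, 72]), (116, [64, 60, 62], [79, 74, 70]), (118, [65, 63, 58], [84, 80, 79]), (120, [63, 59, 58], [88, 83, 88]), (122, [59, 59, 85], [55, 53, 102]), (124, [46, 45, 111], [48, 48, 137]), (126, [60, 65, 204], [64, 71, 230]), (128, [63, 73, 231], [70, 72, 233]), (130, [70, 72, 228], [55, 59, 192]), (132, [51, 48, 124], [46, 46, 115]), (134, [50, 51, 115], [51, 49, 117]), (136, [53, 51, 115], [54, 57, 143]), (138, [68, 72, 210], [73, 76, 234]), (140, [68, 72, 231], [69, 76, 234]), (142, [113, 110, 230], [113, 111, 234]), (144, [231, 225, 229], [225, 215, 222]), (146, [177, 165, 168], [207, 196, 200]), (148, [128, 122, 124], [143, 135, 140]), (150, [151, 146, 148], [147, 142, 144]), (152, [139, 133, 137], [139, 130, 135]), (154, [140, 131, 135], [142, 134, 135]), (156, [141, 134, 138], [141, 134, 136])]
```

```bash
python3 -c "
from cell import env
print(env.sign_off())"
```

```text
the job is handed in; nothing more can be done
None
```

The job is handed in at about 28 s: the cartridge was pushed home with 22 N at the wrist until it stopped moving, the strap catch appears snapped from the force drop and the wrist picture, and the arm is clear; the sign-off gave no verdict.

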